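# Clamp the kitchen knife in the sharpener

### The arm

A 6-joint arm with a two-finger parallel gripper is mounted at the origin on the work surface. World frame = base frame: x ahead of the robot, y to its left, z up, the work surface at z = 0. Lengths are in m, angles in rad, forces in N, time in s.
With the tool pointing down it reaches from about 0.375 to 0.9 m from the base axis. Payload 3.1 kg.
Tool frame: the origin (TCP) lies midway between the tips of the shut fingers; the grasp point (between the pads) lies 19 mm behind it; z points along the fingers, y is the line along which they close (so a half turn about z gives the same grasp; the last joint's range is limited). The gripper opens to 87 mm and grips with 3 to 60 N. Pads are 19 mm wide; open, the fingers measure 117 mm over their backs; the gripper's body (75 mm by 190 mm) begins 51 mm behind the grasp point.
Start: joints at [-1.47, 0.527, 1.433, -0, 1.181, -0.178], TCP at [0.173, -0.601, 0.197] pointing down, gripper open.
Joint ranges: [-3.08, 3.08], [-0.75, 2.2], [0.22, 2.44], [-1.43, 4.57], [0, 2.65], [-2.85, 2.85]. Speed limits (rad/s): [2.79, 2.79, 3.14, 3.14, 3.14, 3.14].

### API

Orientations are given as a unit quaternion [x, y, z, w].
In Python, from rig import get_obs, cams, job gives the robot as it stands.
- The arm moves only by the tool servo_tool, never from a script. Its argument "moves" is text: rows parted by semicolons, each of 5 numbers parted by spaces: the shift along the tool's x, y, z in m, then the turn about the tool's z in degrees, then the finger opening in m, from 0 to 0.087. In form: dx dy dz spin claw; .... A call has 1 to 10 rows; each row is the pose to reach, as a shift and turn from the pose commanded when the call began, along the tool's axes at that moment; what a row does not reach only later rows make up. A row lasts 1/12 s, in which the tool goes at most 41.7 mm and 7.16 degrees, less where a joint would pass 70% of its speed; a pose out of reach is approached as far as the arm can. A call with a gripper value outside its range is refused whole. The fingers move at their own pace and stop on an object; "grip_force" is the grip in N (left out, the last holds). Time passes only in rows, so rows that repeat a pose let the fingers close. It gives the time, the measured TCP pose, the force, the opening and the grip force at its end, in the units of the state.
- get_obs(): the state, without advancing time (a new reading comes with each control period).
- cams.camera(name): name is "side" or "top" or "wrist"; returns the picture (420x560x3 uint8, blue, green, red); there is no depth.
- cams.camera_model(name): a dict with "fx", "fy", "cx", "cy" (pixels), "dist" ([k1, k2, p1, p2, k3] as OpenCV has them; the pictures are not rectified), "R" (3x3) and "t" (3): a world point X has camera coordinates R X + t. Camera axes: x right, y down, z forward; pixel columns grow to the right and rows downward; lengths in m; the calibration is good to about 2 mm. A picture is of the moment at which its call begins: read the wrist's pose just before it. camera_model takes no time and is no camera call; for the wrist camera it gives the pose at the moment of the call.
- job.hand_in(): hands the job in; it is judged then, once.
The state is a dict: "time": time; "q": joint angles; "joint_velocities": joint speeds; "joint_torque": joint torques, N m; "position": TCP position; "tool_rot": TCP orientation; "ft_force": force on the tool from outside, world axes, zero at the start; "moment": the same for the moment, N m; "grip_width": finger opening in m; "grip_force": force on a finger pad.
Only numpy, scipy, OpenCV 4.12 (cv2) and the standard library are available. Lean on these libraries where they do the work, as an engineer would, in place of code of your own. Each camera call takes 0.05 s, during which the arm holds its last target. There are 200 camera calls.

### The job

Set the kitchen knife up for sharpening: lay its blade flat on the sharpener's blade table with the middle of the blade under the clamp foot, the back (spine) of the blade fully against the fence and the handle sticking out at the table's open right-hand end. Then turn the T-handle on top clockwise until you feel the resistance clearly rise and the blade is clamped snug, without over-tightening, and let go. Leave the lunch things and the rest on the counter alone.

Things in the scene. Friction and masses are not known exactly. Their poses are not given: they have to be found in the camera images.
- sharpener: Table-top knife sharpener, fixed. Origin on the slab below the clamp screw's vertical axis; z up, x from its open front (robot side) to the column at its back, y along the blade table. Dark steel base 210 (y) x 130 (x) x 14 mm. The blade table's flat top is 60 mm above the slab, y -48 to +48, x -10 to +15 mm (the fence). Open at the front and at both ends. The foot comes down at x = y = 0.
- fence (a point): Middle of the fence's foot, at sharpener (15, 0, 60) mm; axes as the sharpener's. The fence is a straight ridge 6 mm high along the table's whole back edge; its face looks to -x.
- boss (a point): Top centre of the round boss (30 mm wide) through which the screw passes, at sharpener (0, 0, 114) mm. It ends an arm 30 mm wide in y, 84 to 114 mm above the slab, from x = -15 mm back to the column (x 27 to 53, |y| under 17 mm). Under it hangs the screw's round rubber foot, 18 mm wide, 6 to 8.5 mm above the blade table at the start, so a blade 3 mm thick goes under it.
- screw: Clamp screw. Origin at the centre of its T-handle's bar, on the screw's axis, 155 to 158 mm above the slab at the start. The level bar lies along this body's x: 84 long, 12 wide, 14 mm high, flat sides. Clockwise from above tightens: handle and foot sink 14 mm a turn and stay where left. Foot meets blade after 1.2 to 2.5 rad, to be felt, so regrip the bar once or more.
- t_handle (a point): Centre of the T-handle's bar; place and axes as screw. Turning it free takes a steady 0.4 N m. Once the swivelling rubber foot meets the blade it gives, and the torque climbs 0.15 to 0.2 N m per rad. Snug is 0.27 N m above running free, about 1.5 rad past first touch; under 0.16 is loose, over 0.36 over-tightened. Friction blurs the torque read standing still, so compare readings taken alike.
- knife: Kitchen knife, 237 mm long, 0.1 to 0.14 kg. Origin on the underside of the blade's clamping place, 57 mm from the handle, midway between spine and edge. +y to the tip, -y to the handle, +x to the spine, z up. Blade 130 x 30 x 3 mm, y -57 to +73, tapering over the last 30. It balances 25 mm from the origin towards the handle, so its blade rests stably on board or blade table.
- knife_handle (a point): Centre of the knife's dark wooden handle, at knife (0, -112, 1.5) mm; axes as the knife's. The handle is 24 mm wide (x), 16 mm thick (z) and about 105 mm long (y, from -60 to -164 mm). At the start it stands out over the board's right-hand edge, clear of the slab by 15 mm, spine side away from the robot.
- knife_spine (a point): Mid-thickness point on the blade's spine over the clamping place, at knife (15, 0, 1.5) mm; axes as the knife's. With the blade seated it is at (15, 0, 61.5) mm of the sharpener.
- board: Fixed bamboo chopping board under the knife, 230 (x) x 150 (y) x 22 mm; origin at the centre of its underside.
- snack_box: closed purple plastic snack box, 154 x 114 x 54 mm, bystander: leave it
- alu_box: closed aluminium lunch container, 169 x 124 x 54 mm, with a wire bail on its lid, bystander: leave it
- spoon: steel spoon, 170 mm long, lying flat, bystander: leave it
- bamboo_fork: flat bamboo fork, 175 mm long, 6 mm thick, bystander: leave it
- guide_rod: the sharpener's guide rod with its stone, taken off and laid flat: 150 x 22 x 20 mm black stone holder on a thin 190 mm steel rod, bystander: leave it
- water_bottle: upright steel water bottle, 68 mm wide, 200 mm tall, bystander: leave it
- steel_cup: upright open steel cup, 72 mm wide, 80 mm tall, bystander: leave it
Things that resemble listed ones, but are neither listed nor needed, are in the scene too. Leave any red look-alike of the knife alone.

How it is judged:
On the way, in this order (a step that is already met when the one before it is completed fails the run):
1. the blade lies flat on the blade table, mid-blade under the foot, spine against the fence, not yet clamped (x of knife_spine in the frame of sharpener between 0.0125 and 0.0175 m and y of knife_spine in the frame of sharpener between -0.018 and 0.018 m and z of knife_spine in the frame of sharpener between 0.059 and 0.064 m and angle between the y axis of knife_spine and the y axis of sharpener, either way round below 0.06 rad and angle between knife_spine's own z axis and vertical below 0.05 rad and y of knife_handle in the frame of sharpener below -0.08 m and contact force between screw and knife below 2 N), for 0.3 s.
2. the foot clamps the blade snug (x of knife_spine in the frame of sharpener between 0.0125 and 0.0175 m and y of knife_spine in the frame of sharpener between -0.018 and 0.018 m and z of knife_spine in the frame of sharpener between 0.059 and 0.064 m and angle between the y axis of knife_spine and the y axis of sharpener, either way round below 0.06 rad and angle between knife_spine's own z axis and vertical below 0.05 rad and y of knife_handle in the frame of sharpener below -0.08 m and contact force between screw and knife above 70 N), for 0.3 s.
At the end, for the whole second after the job is handed in: The knife is at rest, blade flat on the sharpener's table, spine within 2.5 mm of the fence and parallel within 3.4 degrees, clamping place within 18 mm of the foot's axis along the table, handle to the right (-y), and the foot presses on the blade with 70 to 165 N (all of step 2 and contact force between screw and knife below 165 N and linear speed of knife below 0.01 m/s); the robot touches nothing.
It fails at once if the clamp is over-tightened: the foot presses on the blade with more than 200 N (contact force between screw and knife above 200 N).
It fails at once if a bystander is pushed away by more than 30 mm (distance of any of snack_box, alu_box, spoon, bamboo_fork, guide_rod, water_bottle, steel_cup from where it was at the start of the episode above 0.03 m).
It fails at once if the water bottle or the cup is knocked over (angle between any of water_bottle, steel_cup's own z axis and vertical above 0.5 rad).
It also fails if it takes over 72 s, if anything falls off the work surface, if the arm or the gripper's body presses on something with over 40 N, if the wrist force passes 120 N, or if a joint passes its speed limit or range.

## Working session

There is one attempt and no reset: what is moved stays moved. The work goes in short steps, Python scripts to look and compute and a tool call to move; the robot and the scene stay as the last step left them, time stands still between calls to the robot, and variables do not carry over. Pictures are saved under pics/ and viewed, at most 10 in all, crops included, and the job is handed in when it is done.

Besides the shell and the picture viewer there is one more tool, called as name(argument=value, ...), one argument or row to a line, values as JSON. servo_tool: Moves the arm, as the interface text tells. Its arguments: {"type":"object","properties":{"moves":{"type":"string"},"grip_force":{"type":"number"}},"required":["moves"]}

```bash
mkdir -p pics; ls; cat > h.py <<'E'
import numpy as np, cv2
from rig import get_obs, cams, job
def ray(name,px,m=None):
    m=m or cams.camera_model(name)
    K=np.array([[m['fx'],0,m['cx']],[0,m['fy'],m['cy']],[0,0,1]])
    p=cv2.undistortPoints(np.array(px,float).reshape(-1,1,2),K,np.array(m['dist'],float)).reshape(-1,2)
    R=np.array(m['R']);t=np.array(m['t'])
    d=np.c_[p,np.ones(len(p))]@R
    return -R.T@t,d
def plane(name,px,z,m=None):
    c,d=ray(name,px,m); return c+d*((z-c[2])/d[:,2])[:,None]
def proj(name,X,m=None):
    m=m or cams.camera_model(name)
    K=np.array([[m['fx'],0,m['cx']],[0,m['fy'],m['cy']],[0,0,1]])
    return cv2.projectPoints(np.array(X,float).reshape(-1,1,3),cv2.Rodrigues(np.array(m['R'],float))[0],np.array(m['t'],float),K,np.array(m['dist'],float))[0].reshape(-1,2)
E
python3 - <<'E'
from h import *
a=[cams.camera(n) for n in ('top','side')]
for n,i in zip(('top','side'),a):
    cv2.imwrite(f'pics/{n}0.png',i); m=cams.camera_model(n); print(n,-np.array(m['R']).T@m['t'],m['fx'])
print(get_obs())
E
```

```text
pics
top [ 0.2760136  -0.03553818  1.25134534] 474.18165823904076
side [0.33077353 0.86830399 0.67192952] 409.945711698719
{'time': 0.1, 'q': array([-1.46951246e+00,  5.28392406e-01,  1.43373643e+00, -1.27719785e-05,
        1.18140130e+00, -1.78463854e-01]), 'joint_velocities': array([ 8.58054487e-05, -3.05129435e-04, -2.96895337e-03,  6.53980629e-04,
        1.54072241e-03,  1.57926597e-03]), 'joint_torque': array([-6.73106797e-05, -4.40984702e+01, -1.77150053e+01,  6.35697646e-02,
        5.33947977e-02, -3.91030892e-05]), 'position': array([ 0.17254616, -0.59999342,  0.19636974]), 'tool_rot': array([ 9.90232787e-01,  1.39420546e-01,  3.14732347e-05, -9.68247105e-04]), 'ft_force': array([ 0.45440748, -0.07441918,  0.06236171]), 'moment': array([-0.03054982,  0.00438141,  0.02464801]), 'grip_force': 0.0, 'grip_width': 0.0868797368789257}
```

View pics/top0.png

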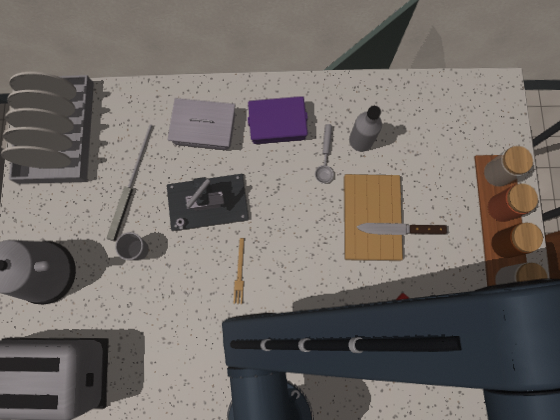

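View pics/side0.png

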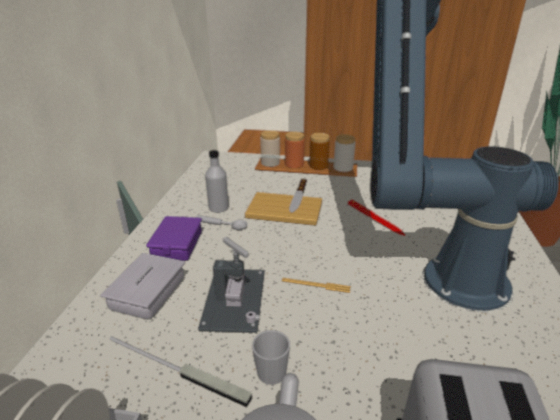

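The knife is at top-view (358–447, 229): silver blade and dark wooden handle, lying on the board at (373, 217). The red look-alike is near (400, 296) in top and (375, 217) in side, so it isn't the target. The sharpener is at (208, 200), with its T-handle at (199, 192). I'll confirm with one enlarged crop and measure.

```bash
python3 - <<'E'
from h import *
i=cv2.imread('pics/top0.png')
a=cv2.resize(i[165:235,160:255],None,fx=4.2,fy=4.2,interpolation=cv2.INTER_CUBIC)
b=cv2.resize(i[195:265,350:455],None,fx=3.8,fy=3.8,interpolation=cv2.INTER_CUBIC)
h=max(a.shape[0],b.shape[0]); c=np.zeros((h,a.shape[1]+b.shape[1],3),np.uint8)
c[:a.shape[0],:a.shape[1]]=a;c[:b.shape[0],a.shape[1]:]=b
cv2.imwrite('pics/crop0.png',c);print(c.shape)
hsv=cv2.cvtColor(i,cv2.COLOR_BGR2HSV)
# base
g=i.max(axis=2); m=np.zeros_like(g); m[165:240,160:255]=(g[165:240,160:255]<95)*255
m=cv2.morphologyEx(m,cv2.MORPH_CLOSE,np.ones((5,5)))
cs=max(cv2.findContours(m,0,2)[0],key=cv2.contourArea)
box=cv2.boxPoints(cv2.minAreaRect(cs)); print('base px',box.round(1).tolist())
P=plane('top',box,0.014);print(P.round(4)); print('ctr',P.mean(0), [np.linalg.norm(P[k]-P[k-1]).round(4) for k in range(4)])
# knife handle
m=np.zeros_like(g); m[215:245,400:455]=(g[215:245,400:455]<105)*255
m[:, :408]=0
cs=max(cv2.findContours(m,0,2)[0],key=cv2.contourArea);r=cv2.boxPoints(cv2.minAreaRect(cs));P=plane('top',r,0.0315);print('handle',r.round(1).tolist(),P.round(4),P.mean(0))
# blade
m=np.zeros_like(g); s=hsv[...,1]; m[215:245,352:408]=((s<60))[215:245,352:408]*255
cs=max(cv2.findContours(m,0,2)[0],key=cv2.contourArea);r=cv2.boxPoints(cv2.minAreaRect(cs));P=plane('top',r,0.025);print('blade',r.round(1).tolist(),P.round(4),P.mean(0))
E
```

```text
(294, 798, 3)
base px [[164.3000030517578, 182.39999389648438], [248.8000030517578, 170.3000030517578], [255.6999969482422, 219.1999969482422], [171.3000030517578, 231.1999969482422]]
[[0.6185 0.2776 0.014 ]
 [0.6469 0.047  0.014 ]
 [0.5114 0.0294 0.014 ]
 [0.4833 0.255  0.014 ]]
ctr [0.56502519 0.15224105 0.014     ] [np.float64(0.137), np.float64(0.2323), np.float64(0.1366), np.float64(0.2273)]
handle [[408.0, 225.0], [448.0, 225.0], [448.0, 234.0], [408.0, 234.0]] [[ 0.4843 -0.3689  0.0315]
 [ 0.4821 -0.4742  0.0315]
 [ 0.4583 -0.4721  0.0315]
 [ 0.4606 -0.3672  0.0315]] [ 0.47131795 -0.42057365  0.0315    ]
blade [[357.0, 215.0], [407.0, 215.0], [407.0, 244.0], [357.0, 244.0]] [[ 0.515  -0.2379  0.025 ]
 [ 0.5122 -0.3699  0.025 ]
 [ 0.4353 -0.3645  0.025 ]
 [ 0.4381 -0.234   0.025 ]] [ 0.47514837 -0.30158759  0.025     ]
```

View pics/crop0.png

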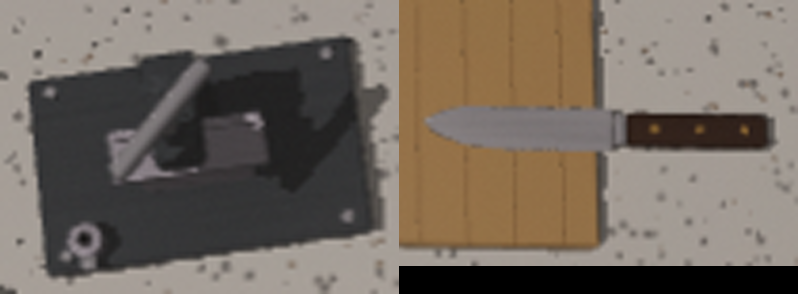

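The crop confirms it: the knife has a silver blade on the board and a riveted dark wooden handle over the right edge. In the sharpener crop, the base corners are about (30,83), (352,38), (372,232) and (50,275), and the bar runs from (205,62) to (122,178).

```bash
cat >> h.py <<'E'
def tool(o=None):
    from scipy.spatial.transform import Rotation as Ro
    o=o or get_obs(); return np.array(o['position']),Ro.from_quat(o['tool_rot']).as_matrix()
def delta(target,yang):
    "move in tool axes to world TCP target with tool y at world angle yang (rad); spin in deg"
    p,R=tool(); d=R.T@(np.array(target)-p); a=np.arctan2(R[1,1],R[0,1])
    s=np.degrees((a-yang+np.pi)%(2*np.pi)-np.pi)
    print('shift',d.round(4),'spin',s.round(2),'q6',get_obs()['q'][5].round(3))
E
python3 - <<'E'
from h import *
c=np.array([[30,83],[352,38],[372,232],[50,275]])/4.2+[160,165]-0.4
P=plane('top',c,.014);print(P.round(4),P.mean(0).round(4),[np.linalg.norm(P[k]-P[k-1]).round(4) for k in range(4)])
for a,b in((1,0),(2,3)):
    v=P[b]-P[a];print('yaw',np.arctan2(-v[0],v[1]))
v=P[1]-P[2];print('yaw',np.arctan2(v[1],v[0]));v=P[0]-P[3];print('yaw',np.arctan2(v[1],v[0]))
b=np.array([[205,62],[122,178]])/4.2+[160,165]-.4
B=plane('top',b,.163);print('bar',B.round(4),B.mean(0).round(4),np.linalg.norm(B[0]-B[1]),np.degrees(np.arctan2(*(B[0]-B[1])[[1,0]])))
# side check of handle
i=cv2.imread('pics/side0.png')
K=np.array([[625,115],[768,116],[768,148],[625,148],])
k=(K-[399,0])/3.8+[350,195]-.4
H=plane('top',k,.0285);print('handle',H.round(4),H.mean(0).round(4))
k=(np.array([[425,123],[612,110],[612,150]])-[399,0])/3.8+[350,195]-.4
print('blade',plane('top',k,.025).round(4))
delta([.4713,-.412,.06],-.02)
E
```

```text
[[0.6127 0.2708 0.014 ]
 [0.6378 0.0616 0.014 ]
 [0.51   0.0496 0.014 ]
 [0.4865 0.2545 0.014 ]] [0.5618 0.1591 0.014 ] [np.float64(0.1273), np.float64(0.2106), np.float64(0.1284), np.float64(0.2063)]
yaw 0.11934705103611344
yaw 0.11447162118767813
yaw 0.09419734982758586
yaw 0.12800734375785597
bar [[0.5821 0.1337 0.163 ]
 [0.5157 0.18   0.163 ]] [0.5489 0.1569 0.163 ] 0.08098623831904837 -34.85878778991486
handle [[ 0.4851 -0.3725  0.0285]
 [ 0.4823 -0.4718  0.0285]
 [ 0.46   -0.4699  0.0285]
 [ 0.4622 -0.3709  0.0285]] [ 0.4724 -0.4213  0.0285]
blade [[ 0.4831 -0.2348  0.025 ]
 [ 0.4894 -0.3647  0.025 ]
 [ 0.4615 -0.3628  0.025 ]]
shift [ 0.339  -0.0979  0.1367] spin -72.83 q6 -0.178
```

servo_tool(
  moves="0.34 -0.1 0.08 -72.5 0.087;0.34 -0.1 0.08 -72.5 0.087;0.34 -0.1 0.08 -72.5 0.087;0.34 -0.1 0.08 -72.5 0.087;0.34 -0.1 0.08 -72.5 0.087;0.34 -0.1 0.08 -72.5 0.087;0.34 -0.1 0.08 -72.5 0.087;0.34 -0.1 0.08 -72.5 0.087;0.34 -0.1 0.08 -72.5 0.087;0.34 -0.1 0.08 -72.5 0.087",
  grip_force=40,
)

```text
time: 0.93
position: [0.4756, -0.4055, 0.1151]
tool_rot: [0.717, 0.697, 0.001, -0.002]
ft_force: [-0.4, 0.7, -0.4]
grip_width: 0.0871
grip_force: 0.0
```

servo_tool(
  moves="0 0 0 0 0.06;0 0 0 0 0.06;0 0 0 0 0.06",
)

```text
time: 1.18
position: [0.4712, -0.4112, 0.1172]
tool_rot: [0.723, 0.691, -0.0, -0.0]
ft_force: [0.1, 0.1, 0.5]
grip_width: 0.0742
grip_force: 0.0
```

```bash
python3 - <<'E'
from h import *
m=cams.camera_model('wrist'); i=cams.camera('wrist'); cv2.imwrite('pics/w1.png',i)
np.save('w1.npy',m,allow_pickle=True)
p,R=tool();print(p,R.round(3)); delta([.473,-.408,.010],-.025)
print(proj('wrist',[[.4724,-.4213,.0315],[.4755,-.364,.025],[.473,-.408,.0315]],m), 'cam',-np.array(m['R']).T@m['t'])
E
```

```text
[ 0.47099966 -0.41150178  0.1173989 ] [[ 0.045  0.999 -0.   ]
 [ 0.999 -0.045 -0.   ]
 [-0.    -0.    -1.   ]]
shift [0.0036 0.0018 0.1074] spin -1.13 q6 -0.852
[[286.0468578  215.10595579]
 [286.72207433 151.27015856]
 [286.07502922 201.06181651]] cam [ 0.47510378 -0.33730279  0.30433979]
```

View pics/w1.png

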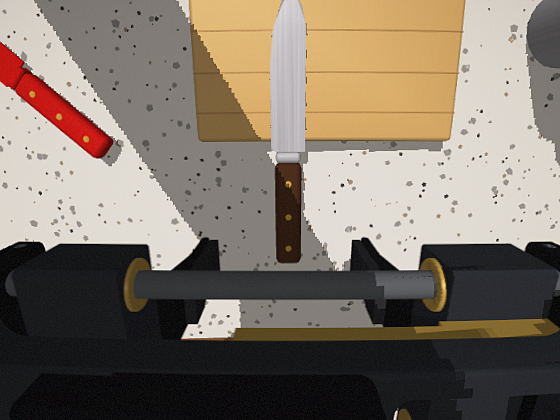

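The picture shows the knife's handle centred at (288, 213), running up to the blade at (288, 0–150) and parallel to the tool x axis. The red look-alike lies well aside at (70, 115). I'll descend and grip.

servo_tool(
  moves="0.003 0.004 0.03 -0.5 0.06;0.003 0.004 0.06 -0.5 0.06;0.003 0.004 0.09 -0.5 0.06;0.003 0.004 0.107 -0.5 0.06;0.003 0.004 0.107 -0.5 0.06;0.003 0.004 0.107 -0.5 0.06;0.003 0.004 0.107 -0.5 0.06",
)

```text
time: 1.82
position: [0.4762, -0.4094, 0.0116]
tool_rot: [0.719, 0.695, -0.0, 0.001]
ft_force: [0.2, -0.8, 0.2]
grip_width: 0.0601
grip_force: 0.0
```

servo_tool(
  moves="0 0 0 0 0.03;0 0 0 0 0.02;0 0 0 0 0.015;0 0 0 0 0.015;0 0 0 0 0.015;0 0 0 0 0.015;0 0 0 0 0.015;0 0 0 0 0.015",
  grip_force=50,
)

```text
time: 2.48
position: [0.4759, -0.4078, 0.0103]
tool_rot: [0.718, 0.696, -0.0, -0.0]
ft_force: [-0.7, 0.1, 0.5]
grip_width: 0.0181
grip_force: 0.0
```

```bash
python3 - <<'E'
from h import *
o=get_obs();print(o['position'],o['grip_width'],o['grip_force'],o['ft_force'],o['moment'],o['tool_rot'])
E
```

```text
[ 0.47592922 -0.4077567   0.01025259] 0.018082561349022398 0.0 [-0.69530802  0.11997009  0.54188075] [ 0.02893371 -0.10601772 -0.00695394] [ 7.18400251e-01  6.95629987e-01 -3.32624804e-06 -3.35624012e-05]
```

servo_tool(
  moves="0 0 0 0 0.0;0 0 0 0 0.0;0 0 0 0 0;0 0 0 0 0",
  grip_force=50,
)

```text
time: 2.82
position: [0.4759, -0.4078, 0.0102]
tool_rot: [0.718, 0.696, -0.0, -0.0]
ft_force: [0.6, -0.8, -0.2]
grip_width: 0.0018
grip_force: 0.0
```

```bash
python3 - <<'E'
from h import *
m=cams.camera_model('wrist'); i=cams.camera('wrist'); cv2.imwrite('pics/w2.png',i)
E
```

```text
(no output)
```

View pics/w2.png

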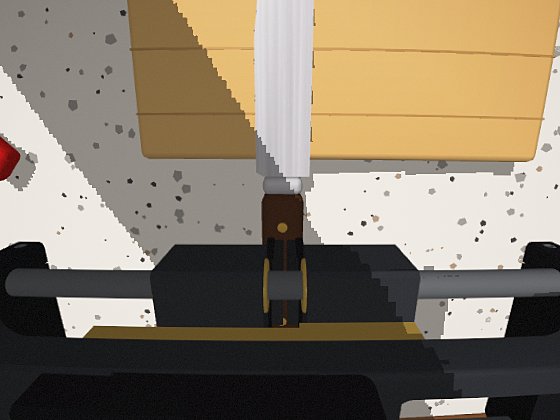

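```bash
python3 - <<'E'
from h import *
w=cv2.imread('pics/w2.png')
p,R=tool()
for z in (0,.019): print(proj('wrist',p-R[:,2]*z))
for z in (.0,.019): print('side',proj('side',p-R[:,2]*z),'top',proj('top',p-R[:,2]*z))
s=cams.camera('side')
x,y=proj('side',p)[0].astype(int)
a=cv2.resize(w[170:345,200:370],(400,412),interpolation=cv2.INTER_CUBIC)
b=cv2.resize(s[y-50:y+53,x-50:x+50],(400,412),interpolation=cv2.INTER_CUBIC)
cv2.imwrite('pics/m3.png',np.hstack([a,b]))
E
```

```text
[[283.84960897 239.40498737]]
[[283.74775947 251.38962422]]
side [[300.49043712 190.24773735]] top [[420.72862449 229.23359542]]
side [[300.60254953 185.40549951]] top [[422.80307706 228.03201462]]
```

View pics/m3.png

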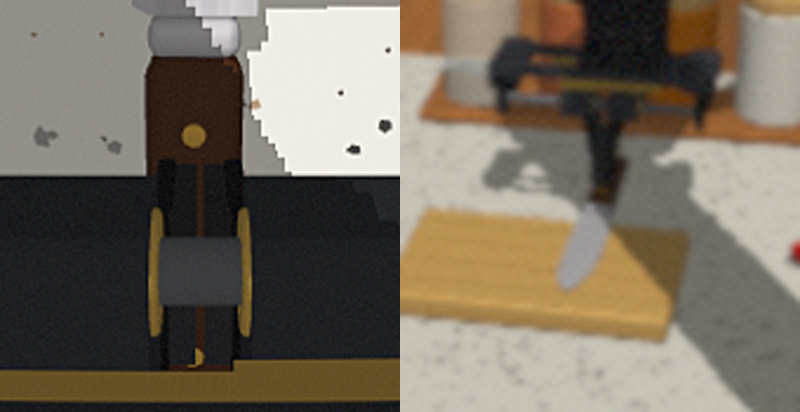

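```bash
python3 - <<'E'
from h import *
m1=np.load('w1.npy',allow_pickle=True).item(); m2=cams.camera_model('wrist')
def tri(a,b):
    c1,d1=ray('wrist',[a],m1);c2,d2=ray('wrist',[b],m2);d1=d1[0]/np.linalg.norm(d1);d2=d2[0]/np.linalg.norm(d2)
    A=np.eye(3)-np.outer(d1,d1);B=np.eye(3)-np.outer(d2,d2)
    return np.linalg.solve(A+B,A@c1+B@c2).round(4)
print(m1['fx'],'rivet',tri((288,184),(282,228)),'ferrule',tri((288,157),(283,187)),'bladeend L/R',tri((272,151),(256,176)),'boardcorner',tri((198,140),(143,157)))
print(plane('wrist',[(282,228)],.0315,m2),plane('wrist',[(288,184)],.0315,m1))
print(get_obs()['position'], get_obs()['grip_width'])
E
```

```text
310.9533362310426 rivet [ 0.4754 -0.3922  0.0324] ferrule [ 0.4766 -0.3679  0.0361] bladeend L/R [ 0.4626 -0.3624  0.0319] boardcorner [ 0.3952 -0.3512  0.0163]
[[ 0.47537924 -0.39248575  0.0315    ]] [[ 0.4753959 -0.3923556  0.0315   ]]
[ 0.47588518 -0.40779039  0.01021873] 0.0006519489830981924
```

servo_tool(
  moves="0 0 0 0 0.06;0 0 0 0 0.06;0 0 0 0 0.06;0 0 0 0 0.06;0 0 0 0 0.06;0 0 0 0 0.06;0 0 0 0 0.06;0 0 0 0 0.06;0 0 0.004 0 0.06;0 0 0.007 0 0.06",
)

```text
time: 3.75
position: [0.476, -0.4079, 0.0031]
tool_rot: [0.718, 0.696, -0.0, 0.0]
ft_force: [-0.6, -0.4, 0.4]
grip_width: 0.0564
grip_force: 0.0
```

```bash
python3 - <<'E'
from h import *
m=cams.camera_model('wrist');w=cams.camera('wrist'); s=cams.camera('side')
p,R=tool();print(p,get_obs()['grip_width'],get_obs()['ft_force'])
x,y=proj('side',p)[0].astype(int)
a=cv2.resize(w[140:345,190:390],(400,410),interpolation=cv2.INTER_CUBIC)
b=cv2.resize(s[y-50:y+53,x-50:x+50],(400,410),interpolation=cv2.INTER_CUBIC)
for z in (0,.019):
  for sx in (-1,1):
    q=proj('wrist',p-R[:,2]*z+sx*.03*R[:,1],m)[0]; cv2.circle(a,tuple(int(v) for v in (q-[190,140])*2),3,(0,255,0) if z==0 else (0,0,255),-1)
    q=proj('side',p-R[:,2]*z+sx*.03*R[:,1])[0]; cv2.circle(b,tuple(int(v) for v in (q-[x-50,y-50])*4),2,(0,255,0) if z==0 else (0,0,255),-1)
cv2.imwrite('pics/m4.png',np.hstack([a,b]))
E
```

```text
[ 0.47547098 -0.40733576  0.00246913] 0.058796239247288246 [-0.276893    0.34703605 -0.26397448]
```

View pics/m4.png

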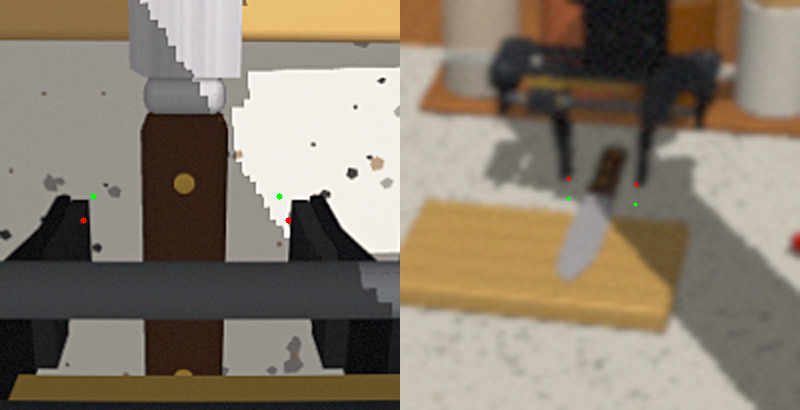

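The side view shows the real fingertips ending at the red dots, about 20 mm short of the reported TCP (green), so the fingers closed above the handle. The knife hasn't moved. I'll go lower, allowing for this tip offset.

servo_tool(
  moves="0 0 0.003 0 0.055;0 0 0.005 0 0.055;0 0 0.007 0 0.055;0 0 0.009 0 0.055;0 0 0.009 0 0.055;0 0 0.009 0 0.055",
)

```text
time: 4.35
position: [0.4758, -0.4077, -0.0059]
tool_rot: [0.718, 0.696, 0.0, -0.0]
ft_force: [-0.0, -0.0, -0.4]
grip_width: 0.0554
grip_force: 0.0
```

servo_tool(
  moves="0 0 0 0 0.015;0 0 0 0 0.015;0 0 0 0 0.015;0 0 0 0 0.015;0 0 0 0 0.015;0 0 0 0 0.015;0 0 0 0 0.015;0 0 0 0 0.015;0 0 0 0 0.015;0 0 0 0 0.015",
  grip_force=50,
)

```text
time: 5.18
position: [0.4759, -0.4078, -0.0057]
tool_rot: [0.718, 0.696, 0.0, 0.0]
ft_force: [-0.1, 0.2, 1.0]
grip_width: 0.0232
grip_force: 50.0
```

```bash
python3 - <<'E'
from h import *
p,R=tool();o=get_obs();print(p,o['grip_width'],o['grip_force'],o['ft_force'])
E
```

```text
[ 0.47593372 -0.40783445 -0.00571376] 0.023212792143780695 49.96481895446777 [-0.11602439  0.15715703  1.00420604]
```

servo_tool(
  moves="0 0 -0.02 0 0.015;0 0 -0.05 0 0.015;0 0 -0.085 0 0.015;0.03 0 -0.12 0 0.015;0.07 0.002 -0.12 -1 0.015;0.11 0.003 -0.12 -2 0.015;0.15 0.004 -0.12 -3 0.015;0.19 0.005 -0.12 -4 0.015;0.23 0.006 -0.12 -5 0.015;0.26 0.007 -0.12 -6 0.015",
)

```text
time: 6.02
position: [0.49, -0.1448, 0.1141]
tool_rot: [0.68, 0.733, -0.0, -0.001]
ft_force: [-0.3, 0.3, -1.4]
grip_width: 0.0234
grip_force: 50.0
```

```bash
python3 - <<'E'
from h import *
o=get_obs();print(o['grip_width'],o['grip_force'],o['ft_force'])
delta([.501,.0507,.114],.117)
E
```

```text
0.02339164642110308 49.96303617954254 [-0.28104004  0.29660522 -1.3788271 ]
shift [0.1941 0.0254 0.0004] spin -2.45 q6 -0.581
```

servo_tool(
  moves="0.035 0.004 0 -0.5 0.015;0.07 0.009 0 -1 0.015;0.105 0.013 0 -1.5 0.015;0.14 0.018 0 -2 0.015;0.17 0.022 0 -2.5 0.015;0.19 0.025 0 -2.5 0.015;0.196 0.0255 0 -2.5 0.015;0.196 0.0255 0 -2.5 0.015;0.196 0.0255 0 -2.5 0.015",
)

```text
time: 6.77
position: [0.5025, 0.0488, 0.1141]
tool_rot: [0.665, 0.747, -0.0, 0.0]
ft_force: [0.6, 0.0, -0.1]
grip_width: 0.0235
grip_force: 50.0
```

```bash
python3 - <<'E'
from h import *
m=cams.camera_model('wrist'); np.save('w3.npy',m,allow_pickle=True); w=cams.camera('wrist');cv2.imwrite('pics/w3.png',w)
p,R=tool();print(p,np.arctan2(R[1,1],R[0,1]))
psi=.117;X=np.array([np.cos(psi),np.sin(psi)]);Y=np.array([-X[1],X[0]]);S=np.array([.549,.157])
def W(x,y,z): return np.r_[S+x*X+y*Y,z]
print('pred table corners', proj('wrist',[W(-.01,-.048,.06),W(-.01,.048,.06),W(.015,-.048,.06)],m).round(1).tolist(),'bar',proj('wrist',[W(0,0,.163)],m).round(1),'spine',)
E
```

```text
[0.50259508 0.04823899 0.11417286] 0.1157954543806552
pred table corners [[347.8, 147.3], [354.2, 8.5], [380.1, 147.4]] bar [[425.9  51.4]] spine
```

View pics/w3.png

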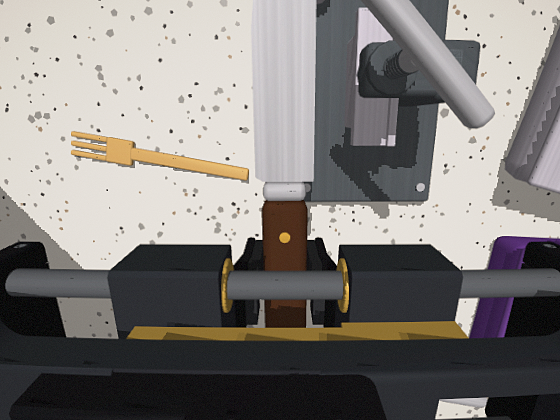

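The picture shows the blade at columns 253–314. The blade table is the light strip from (352, 147) up to (357, 8), the boss is around (390, 70), and the near end of the bar is at (485, 115). I'll refine the table edge and the spine line from this view.

```bash
python3 - <<'E'
from h import *
m=np.load('w3.npy',allow_pickle=True).item(); w=cv2.cvtColor(cv2.imread('pics/w3.png'),cv2.COLOR_BGR2GRAY).astype(float)
def edge(rows,x0,x1,sign):
    r=[]
    for y in rows:
        g=sign*np.diff(cv2.GaussianBlur(w[y:y+1],(5,1),0)[0])[x0:x1]
        k=g.argmax(); 
        if g[k]>6: r.append((x0+k+.5,y))
    return np.array(r)
def fit(pts,z,n):
    P=plane('wrist',pts,z,m)
    for _ in range(3):
        a,b=np.polyfit(P[:,1],P[:,0],1); e=P[:,0]-a*P[:,1]-b; P=P[abs(e)<max(.0012,1.5*e.std())]
    print(n,len(P),'yaw',-np.arctan(a).round(4) if 0 else round(-np.arctan(a),4),'x at y=.157',round(a*.157+b,4),'x at y=.148',round(a*.148+b,4),'rms',e.std().round(4)); return a,b
rows=list(range(4,34))+list(range(106,142))
tf=fit(edge(rows,340,366,1),.06,'table front')
zs=.114+.0277
sp=fit(edge(range(20,170),300,325,-1),zs+.0015,'spine')
ed=fit(edge(range(20,170),245,262,1),zs+.0015,'edge')
# table right end: column gradient
for x in (360,365,370,375):
    g=np.diff(cv2.GaussianBlur(w[:,x:x+1],(1,5),0)[:,0]); k=135+g[135:160].argmin(); print(x,k+.5,plane('wrist',[(x,k+.5)],.06,m).round(4))
# blade heel end
for x in (260,308):
    g=np.diff(cv2.GaussianBlur(w[:,x:x+1],(1,5),0)[:,0]); k=170+abs(g[170:192]).argmax(); print('heel',x,k+.5,plane('wrist',[(x,k+.5)],zs+.003,m).round(4))
p,R=tool();print(p,'base r corner',plane('wrist',[(433,202)],.014,m))
E
```

```text
table front 48 yaw 0.1166 x at y=.157 0.542 x at y=.148 0.5431 rms 0.0006
spine 150 yaw 0.1236 x at y=.157 0.5047 x at y=.148 0.5058 rms 0.0001
edge 14 yaw 0.1059 x at y=.157 0.4722 x at y=.148 0.4731 rms 0.0003
360 145.5 [[0.5538 0.1106 0.06  ]]
365 145.5 [[0.5576 0.1111 0.06  ]]
370 145.5 [[0.5614 0.1116 0.06  ]]
375 145.5 [[0.5653 0.112  0.06  ]]
heel 260 179.5 [[0.4853 0.0918 0.1447]]
heel 308 180.5 [[0.5097 0.0942 0.1447]]
[0.50259508 0.04823899 0.11417286] base r corner [[0.64523323 0.06420249 0.014     ]]
```

servo_tool(
  moves="0 0 0.03 0.4 0.015;0 0 0.06 0.4 0.015;0 0 0.08 0.4 0.015;0 0 0.08 0.4 0.015;0 0 0.08 0.4 0.015;0 0 0.08 0.4 0.015",
)

```text
time: 7.32
position: [0.5034, 0.0481, 0.035]
tool_rot: [0.668, 0.744, 0.0, 0.001]
ft_force: [0.4, -0.1, -1.6]
grip_width: 0.0238
grip_force: 50.0
```

```bash
python3 - <<'E'
from h import *
p,R=tool();print(p,np.arctan2(R[1,1],R[0,1]),get_obs()['ft_force'],get_obs()['moment'])
m=cams.camera_model('wrist'); w=cams.camera('wrist'); s=cams.camera('side');cv2.imwrite('pics/w4.png',w)
g=cv2.cvtColor(w,cv2.COLOR_BGR2GRAY).astype(float)
for y in (30,60,90,120,150,165):
    d=np.diff(cv2.GaussianBlur(g[y:y+1],(5,1),0)[0]); L=240+d[240:265].argmax();R_=300+abs(d[300:330]).argmax(); print(y,L,R_,R_-L)
a=cv2.resize(w[0:210,230:440],(400,400),interpolation=cv2.INTER_CUBIC)
b=cv2.resize(s[225:335,190:290],(364,400),interpolation=cv2.INTER_CUBIC)
cv2.imwrite('pics/m5.png',np.hstack([a,b]))
E
```

```text
[0.50344069 0.04811983 0.03499798] 0.10754891363777724 [ 0.35844681 -0.13740024 -1.64921321] [-0.11329908 -0.15730262 -0.00608218]
30 258 315 57
60 252 315 63
90 241 314 73
120 256 314 58
150 257 313 56
165 257 313 56
```

View pics/m5.png

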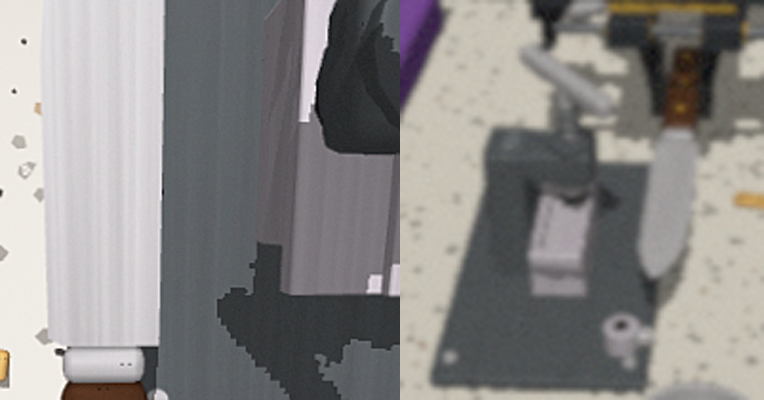

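```bash
python3 - <<'E'
from h import *
def pos(g,y,x0,x1,s):
    r=cv2.GaussianBlur(g[y-4:y+5].mean(0)[None],(7,1),0)[0]; d=s*np.diff(r)[x0:x1]; k=d.argmax(); k=min(max(k,1),len(d)-2)
    a,b,c=d[k-1:k+2]; return x0+k+.5+.5*(a-c)/(a-2*b+c)
for f,sl in (('w2',-1),('w4',1)):
    g=cv2.cvtColor(cv2.imread(f'pics/{f}.png'),cv2.COLOR_BGR2GRAY).astype(float)
    for y in (20,40,60,100,130,150,160):
        cand=[]
        L=max((pos(g,y,250,264,s) for s in (1,)),default=0);R=pos(g,y,305,322,-1)
        print(f,y,round(L,2),round(R,2),round(R-L,2))
E
```

```text
w2 20 254.88 312.1 57.22
w2 40 253.53 312.58 59.05
w2 60 254.48 311.15 56.67
w2 100 255.28 310.22 54.94
w2 130 256.29 309.33 53.03
w2 150 261.6 309.81 48.21
w2 160 259.01 309.43 50.42
w4 20 258.47 315.54 57.07
w4 40 258.75 315.35 56.6
w4 60 251.82 315.16 63.34
w4 100 252.59 314.45 61.86
w4 130 257.39 314.04 56.65
w4 150 257.93 313.67 55.74
w4 160 258.22 313.58 55.36
```

The widths grow alike in both views, so the blade hasn't tilted in the grip. In the side view it sits in front of the table at table height. I'll slide it in under the foot.

servo_tool(
  moves="0 0 0.001 0 0.015;0 0.01 0.001 0 0.015;0 0.02 0.001 0 0.015;0 0.03 0.001 0 0.015;0 0.04 0.001 0 0.015;0 0.045 0.001 0 0.015;0 0.05 0.001 0 0.015;0 0.055 0.001 0 0.015;0 0.055 0.001 0 0.015",
)

```text
time: 8.17
position: [0.5584, 0.0551, 0.0336]
tool_rot: [0.667, 0.745, 0.001, 0.001]
ft_force: [0.1, 0.3, -0.9]
grip_width: 0.0231
grip_force: 50.0
```

```bash
cat > k.py <<'E'
from h import *
psi=.1166;X=np.array([np.cos(psi),np.sin(psi)]);Y=np.array([-X[1],X[0]]);S=np.array([.5520,.1588])
def st():
    o=get_obs();p,R=tool(o);d=p[:2]-S;print('t',round(o['time'],2),'sharp xy',(d@X).round(4),(d@Y).round(4),'z',p[2].round(4),'yaw',np.arctan2(R[1,1],R[0,1]).round(4),'f',np.round(o['ft_force'],1),'m',np.round(o['moment'],3),'grip',o['grip_width'].round(4),o['grip_force'],'q6',o['q'][5].round(3))
if __name__=='__main__': st()
E
python3 k.py
```

```text
Traceback (most recent call last):
  File "k.py", line 5, in <module>
    if __name__=='__main__': st()
                             ~~^^
  File "k.py", line 4, in st
    o=get_obs();p,R=tool(o);d=p[:2]-S;print('t',round(o['time'],2),'sharp xy',(d@X).round(4),(d@Y).round(4),'z',p[2].round(4),'yaw',np.arctan2(R[1,1],R[0,1]).round(4),'f',np.round(o['ft_force'],1),'m',np.round(o['moment'],3),'grip',o['grip_width'].round(4),o['grip_force'],'q6',o['q'][5].round(3))
                                                                                                                                                                                                                                        ^^^^^^^^^^^^^^^^^^^^^
AttributeError: 'float' object has no attribute 'round'
```

servo_tool(
  moves="0 0.002 0 0 0.015;0 0.004 0 0 0.015;0 0.005 0 0 0.015;0 0.005 0.0005 0 0.015;0 0.005 0.001 0 0.015;0 0.005 0.001 0 0.015",
)

```text
time: 8.67
position: [0.5622, 0.0556, 0.0323]
tool_rot: [0.668, 0.745, 0.0, 0.0]
ft_force: [-0.0, -0.0, -0.2]
grip_width: 0.0235
grip_force: 50.0
```

```bash
sed -i "s/o\['grip_width'\].round(4)/round(float(o['grip_width']),4)/" k.py; python3 k.py
```

```text
t 8.67 sharp xy -0.0018 -0.1036 z 0.0323 yaw 0.1089 f [-0.  -0.  -0.2] m [ 0.011 -0.097 -0.003] grip 0.0235 49.963422417640686 q6 -0.208
```

servo_tool(
  moves="0 0.0005 0 0 0.015;0 0.001 0 0 0.015;0 0.0015 0 0 0.015;0 0.002 0 0 0.015;0 0.002 0 0 0.015",
)

```text
time: 9.08
position: [0.5638, 0.0559, 0.0322]
tool_rot: [0.667, 0.745, -0.0, -0.0]
ft_force: [-1.4, -0.1, 1.1]
grip_width: 0.0237
grip_force: 50.0
```

```bash
python3 k.py
```

```text
t 9.08 sharp xy -0.0003 -0.1035 z 0.0322 yaw 0.1096 f [-1.4 -0.1  1.1] m [0.01  0.112 0.074] grip 0.0237 49.98469412326813 q6 -0.208
```

servo_tool(
  moves="0 0.0005 0 0 0.015;0 0.001 0 0 0.015;0 0.001 0 0 0.015;0 0.0015 0 0 0.015;0 0.0015 0 0 0.015",
)

```text
time: 9.5
position: [0.5643, 0.056, 0.032]
tool_rot: [0.667, 0.745, -0.001, -0.001]
ft_force: [-4.8, -2.3, 1.6]
grip_width: 0.0234
grip_force: 50.0
```

```bash
python3 k.py
```

```text
t 9.5 sharp xy 0.0003 -0.1035 z 0.032 yaw 0.1098 f [-4.8 -2.3  1.6] m [-0.228  0.69   0.303] grip 0.0234 50.044729113578796 q6 -0.207
```

servo_tool(
  moves="0 -0.0005 0 0.2 0.015;0 -0.0005 0 0.4 0.015;0 -0.0005 0 0.4 0.015;0 -0.0005 0 0.4 0.015",
)

```text
time: 9.83
position: [0.5643, 0.056, 0.032]
tool_rot: [0.67, 0.743, -0.001, -0.001]
ft_force: [-4.4, -2.0, 1.6]
grip_width: 0.0238
grip_force: 50.2
```

```bash
python3 k.py
```

```text
t 9.83 sharp xy 0.0002 -0.1035 z 0.032 yaw 0.1031 f [-4.4 -2.   1.6] m [-0.179  0.782  0.556] grip 0.0238 50.201454162597656 q6 -0.201
```

servo_tool(
  moves="0 -0.0003 0 0 0.015;0 -0.0003 0 0 0.026;0 -0.0003 0 0 0.028;0 -0.0003 0 0 0.03;0 -0.0003 0 0 0.04;0 -0.0003 0 0 0.05;0 -0.0003 0 0 0.055;0 -0.0003 0 0 0.055;0 -0.0003 -0.02 0 0.055;0 -0.0003 -0.05 0 0.055",
)

```text
time: 10.67
position: [0.5624, 0.0561, 0.0802]
tool_rot: [0.67, 0.742, -0.002, -0.003]
ft_force: [0.3, -0.5, 0.3]
grip_width: 0.0533
grip_force: 0.0
```

servo_tool(
  moves="0 0 -0.035 0 0.055;0 0 -0.07 0 0.055;0 0 -0.09 0 0.055;0 0 -0.09 0 0.055;0 0 -0.09 0 0.055",
)

```text
time: 11.08
position: [0.5658, 0.056, 0.1736]
tool_rot: [0.67, 0.742, 0.001, 0.001]
ft_force: [-0.2, 1.0, 0.0]
grip_width: 0.0545
grip_force: 0.0
```

```bash
python3 - <<'E'
from k import *
st()
m=cams.camera_model('wrist'); np.save('w6.npy',m,allow_pickle=True); w=cams.camera('wrist');cv2.imwrite('pics/w6.png',w)
def W(x,y,z): return np.r_[S+x*X+y*Y,z]
for n,a in (('fence',[W(.015,-.048,.063),W(.015,.048,.063)]),('front',[W(-.01,-.048,.06),W(-.01,.048,.06)]),('edge',[W(-.015,-.05,.063)]),('boss',[W(0,0,.114)]),('bar',[W(0,0,.164)])): print(n,proj('wrist',a,m).round(1).tolist())
E
```

```text
t 11.08 sharp xy 0.0017 -0.1037 z 0.1736 yaw 0.1021 f [-0.2  1.   0. ] m [-0.026 -0.096  0.026] grip 0.0545 0.0 q6 -0.2
fence [[297.1, 140.1], [296.5, 28.1]]
front [[270.6, 140.3], [267.9, 29.5]]
edge [[265.2, 142.7]]
boss [[279.5, 79.1]]
bar [[278.4, 68.4]]
```

View pics/w6.png

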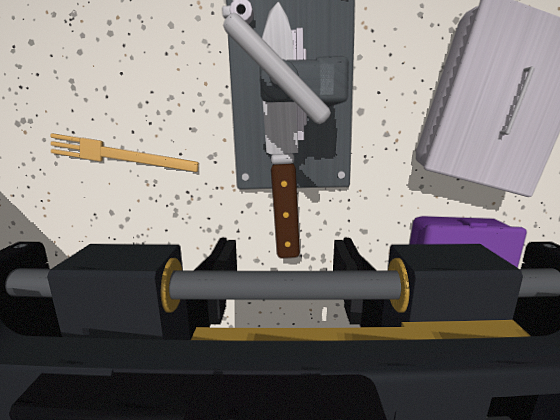

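The knife lies on the table under the foot, with its handle at (285, 160–257) pointing out at the right end. I've used up my pictures, so from here on I'll check numerically.

```bash
python3 - <<'E'
from k import *
m=np.load('w6.npy',allow_pickle=True).item(); i=cv2.imread('pics/w6.png'); hsv=cv2.cvtColor(i,cv2.COLOR_BGR2HSV)
M=np.zeros(i.shape[:2],np.uint8); sub=(hsv[...,1]>90)&(hsv[...,2]<140)&((hsv[...,0]<20)|(hsv[...,0]>170)); M[155:262,260:310]=sub[155:262,260:310]*255
cs=max(cv2.findContours(M,0,2)[0],key=cv2.contourArea); F=np.zeros_like(M); cv2.drawContours(F,[cs],-1,255,-1)
L=[];Rr=[]
for y in range(172,250):
    xs=np.where(F[y])[0]; L.append((xs[0]-.5,y)); Rr.append((xs[-1]+.5,y))
sh=lambda P:np.c_[(P[:,:2]-S)@X,(P[:,:2]-S)@Y]
c=sh(plane('wrist',(np.array(L)+Rr)/2,.0655,m)); a,b=np.polyfit(c[:,1],c[:,0],1)
print('handle line: x at y=-.112',a*-.112+b,'x at y=0',b,'knife yaw rel',-np.arctan(a))
ys=np.where(F.any(1))[0]; print('handle y range',sh(plane('wrist',[(285,ys[0]),(287,ys[-1])],.0655,m)))
g=cv2.cvtColor(i,cv2.COLOR_BGR2GRAY).astype(float)
for y in range(108,152,4):
    d=np.diff(cv2.GaussianBlur(g[y-1:y+2].mean(0)[None],(5,1),0)[0]); k1=255+d[255:280].argmax(); k2=288+abs(d[288:312]).argmax()
    print(y,k1,sh(plane('wrist',[(k1+.5,y)],.063,m)).round(4)[0],k2,sh(plane('wrist',[(k2+.5,y)],.063,m)).round(4)[0],g[y,285:312:2].astype(int))
# bar
M=np.zeros_like(M); M[5:130,215:335]=((hsv[...,1]<25)&(hsv[...,2]>95)&(hsv[...,2]<190))[5:130,215:335]*255
M=cv2.morphologyEx(M,cv2.MORPH_OPEN,np.ones((5,5)))
cs=max(cv2.findContours(M,0,2)[0],key=cv2.contourArea); r=cv2.minAreaRect(cs);print(r); bx=cv2.boxPoints(r)
P=plane('wrist',bx,.163,m); print('bar c',P.mean(0), 'sides',[np.linalg.norm(P[k]-P[k-1]).round(4) for k in range(4)],[np.degrees(np.arctan2(*(P[k]-P[k-1])[[1,0]])).round(1) for k in range(4)])
# endpoints by eye
E_=plane('wrist',[(229,19),(325,117)],.163,m);print('eye',E_.round(4),E_.mean(0),np.degrees(np.arctan2(*(E_[1]-E_[0])[[1,0]])))
E
```

```text
handle line: x at y=-.112 0.002925695725685855 x at y=0 -0.0020968298337338516 knife yaw rel 0.044813954277312565
handle y range [[ 0.00331464 -0.07003158]
 [ 0.00403601 -0.1661604 ]]
108 262 [-0.0166 -0.0186] 303 [ 0.021  -0.0191] [105 102 108 103 105 105  96 104  77  98 130 138 150 163]
112 263 [-0.0158 -0.0221] 307 [ 0.0247 -0.0227] [101 105 106 104 103 103  95 104 105 102  77 101 130 136]
116 263 [-0.0159 -0.0257] 305 [ 0.0229 -0.0262] [ 99 106 106 103 101 104  91 104 109  98 108  41  75 105]
120 263 [-0.016  -0.0293] 306 [ 0.0238 -0.0298] [ 98 105 107 103 103 100  91 103 106 102 109  85  47  45]
124 264 [-0.0152 -0.0329] 305 [ 0.0229 -0.0334] [ 98 105 105 104 103 102  92 101 105  99 107  43  51  48]
128 264 [-0.0153 -0.0365] 303 [ 0.021 -0.037] [ 98 106 104 106 104 101  93 101 107  99  42  45  52  46]
132 264 [-0.0154 -0.0401] 303 [ 0.021  -0.0407] [100 106 103 107 127  97 116 182 189 168  40  46  48  48]
136 264 [-0.0155 -0.0438] 303 [ 0.021  -0.0443] [ 98 105 103 104 120 178 137 174 182 157  40  44  50  46]
140 265 [-0.0147 -0.0475] 297 [ 0.0154 -0.0479] [ 97 104  98 107  95 136 126  53  48  40  42  45  51  50]
144 265 [-0.0148 -0.0512] 297 [ 0.0154 -0.0517] [ 98 104 103 107 102 159 151  43  48  46  46  45  48  49]
148 265 [-0.0149 -0.0549] 297 [ 0.0154 -0.0554] [ 99 104 104 108 103 101  97  42  49  45  46  47  44  48]
((277.5000305175781, 65.99999237060547), (142.12844848632812, 23.33452033996582), 45.0)
bar c [0.55238881 0.15953762 0.163     ] sides [np.float64(0.082), np.float64(0.013), np.float64(0.0812), np.float64(0.0139)] [np.float64(142.2), np.float64(47.1), np.float64(-37.2), np.float64(-129.1)]
eye [[0.5212 0.1828 0.163 ]
 [0.5832 0.1341 0.163 ]] [0.55216007 0.15844187 0.163     ] -38.13392897172261
```

servo_tool(
  moves="0.03 0 0 0 0.055;0.06 0 0 0 0.055;0.06 0 0 0 0.055;0.06 0 0 0 0.055;0.06 0 0 0 0.055",
)

```text
time: 11.55
position: [0.5578, 0.1155, 0.1707]
tool_rot: [0.67, 0.743, -0.001, -0.001]
ft_force: [0.1, -0.1, 0.4]
grip_width: 0.0553
grip_force: 0.0
```

```bash
python3 - <<'E'
from k import *
st()
m=cams.camera_model('wrist'); np.save('w7.npy',m,allow_pickle=True); i=cams.camera('wrist');cv2.imwrite('pics/w7.png',i)
g=cv2.cvtColor(i,cv2.COLOR_BGR2GRAY).astype(float)
sh=lambda P:np.c_[(P[:,:2]-S)@X,(P[:,:2]-S)@Y]
def W(x,y,z): return np.r_[S+x*X+y*Y,z]
E_=[];F_=[]
for yy in np.arange(-.054,.074,.004):
    out=[]
    for xs,s in ((-.015,1),(.015,0)):
        c=proj('wrist',[W(xs,yy,.063)],m)[0]; x0=int(c[0]);y=int(round(c[1]))
        if y<2: continue
        r=cv2.GaussianBlur(g[y-1:y+2].mean(0)[None],(5,1),0)[0]; d=np.diff(r)[x0-10:x0+10]; d=d if s else abs(d)
        k=min(max(d.argmax(),1),18);a,b,e=d[k-1:k+2];k2=k+(.5*(a-e)/(a-2*b+e) if abs(a-2*b+e)>1e-6 else 0)
        out.append((sh(plane('wrist',[(x0-10+k2+.5,y)],.063 if s==1 else .063,m))[0,0].round(4),round(d[k],0)))
    print(yy.round(3),out)
E
```

```text
t 11.55 sharp xy 0.0007 -0.0437 z 0.1707 yaw 0.1028 f [ 0.1 -0.1  0.4] m [ 0.032 -0.12  -0.015] grip 0.0553 0.0 q6 -0.094
-0.054 [(np.float64(-0.0143), np.float64(36.0)), (np.float64(0.0155), np.float64(20.0))]
-0.05 [(np.float64(-0.0143), np.float64(38.0)), (np.float64(0.0157), np.float64(43.0))]
-0.046 [(np.float64(-0.0148), np.float64(50.0)), (np.float64(0.0115), np.float64(28.0))]
-0.042 [(np.float64(-0.015), np.float64(22.0)), (np.float64(0.0112), np.float64(22.0))]
-0.038 [(np.float64(-0.0149), np.float64(7.0)), (np.float64(0.0113), np.float64(11.0))]
-0.034 [(np.float64(-0.0151), np.float64(7.0)), (np.float64(0.0072), np.float64(11.0))]
-0.03 [(np.float64(-0.0153), np.float64(8.0)), (np.float64(0.0209), np.float64(4.0))]
-0.026 [(np.float64(-0.0155), np.float64(6.0)), (np.float64(0.0241), np.float64(23.0))]
-0.022 [(np.float64(-0.0039), np.float64(11.0)), (np.float64(0.0182), np.float64(24.0))]
-0.018 [(np.float64(-0.0098), np.float64(24.0)), (np.float64(0.014), np.float64(17.0))]
-0.014 [(np.float64(-0.0137), np.float64(22.0)), (np.float64(0.0101), np.float64(17.0))]
-0.01 [(
[... 1120 characters left out ...]
0))]
0.042 [(np.float64(-0.0149), np.float64(34.0)), (np.float64(0.0203), np.float64(37.0))]
0.046 [(np.float64(-0.0137), np.float64(34.0)), (np.float64(0.0203), np.float64(39.0))]
0.05 [(np.float64(-0.0123), np.float64(35.0)), (np.float64(0.0093), np.float64(37.0))]
0.054 [(np.float64(-0.0107), np.float64(34.0)), (np.float64(0.008), np.float64(34.0))]
0.058 [(np.float64(-0.0095), np.float64(31.0)), (np.float64(0.0063), np.float64(29.0))]
0.062 [(np.float64(-0.0078), np.float64(26.0)), (np.float64(0.0071), np.float64(1.0))]
0.066 [(np.float64(-0.0209), np.float64(8.0)), (np.float64(0.0049), np.float64(1.0))]
0.07 [(np.float64(-0.0199), np.float64(2.0)), (np.float64(0.0225), np.float64(1.0))]
```

The blade's edge line puts the knife about 0.035 rad off the fence, with the tip end roughly 3 mm away. That's probably from springback at release. It's within tolerance but marginal, so I'll regrasp and square it.

```bash
python3 - <<'E'
from k import *
t=S+.0025*X-.104*Y; delta(np.r_[t,.0325],.152)
E
```

```text
shift [-0.0598  0.0027  0.1385] spin -2.87 q6 -0.094
```

servo_tool(
  moves="-0.03 0.001 0 -2.9 0.055;-0.06 0.0027 0 -2.9 0.055;-0.06 0.0027 0 -2.9 0.055;-0.06 0.0027 0.035 -2.9 0.055;-0.06 0.0027 0.07 -2.9 0.055;-0.06 0.0027 0.07 -2.9 0.055;-0.06 0.0027 0.07 -2.9 0.055",
)

```text
time: 12.18
position: [0.5657, 0.0558, 0.1005]
tool_rot: [0.652, 0.759, -0.002, -0.002]
ft_force: [0.5, 0.1, 0.8]
grip_width: 0.0552
grip_force: 0.0
```

```bash
python3 - <<'E'
from k import *
st();t=S+.0025*X-.104*Y; delta(np.r_[t,.0325],.152)
E
```

```text
t 12.18 sharp xy 0.0016 -0.1039 z 0.1005 yaw 0.1514 f [0.5 0.1 0.8] m [-0.015 -0.118 -0.019] grip 0.0552 0.0 q6 -0.25
shift [-0.0002  0.0013  0.068 ] spin -0.04 q6 -0.25
```

servo_tool(
  moves="0 0.001 0.03 0 0.055;0 0.001 0.06 0 0.055;0 0.001 0.068 0 0.055;0 0.001 0.068 0 0.055;0 0.001 0.068 0 0.04;0 0.001 0.068 0 0.03;0 0.001 0.068 0 0.03;0 0.001 0.068 0 0.03;0 0.001 0.068 0 0.03",
  grip_force=15,
)

```text
time: 12.93
position: [0.5693, 0.0564, 0.0354]
tool_rot: [0.651, 0.759, 0.001, 0.001]
ft_force: [0.7, -0.6, -0.2]
grip_width: 0.0332
grip_force: 0.0
```

servo_tool(
  moves="0 0 0 0 0.02;0 0 0 0 0.015;0 0 0 0 0.015;0 0 0 0 0.015;0 0 0 0 0.015",
  grip_force=20,
)

```text
time: 13.35
position: [0.568, 0.0564, 0.0341]
tool_rot: [0.651, 0.759, -0.0, -0.0]
ft_force: [-1.6, -0.5, 0.7]
grip_width: 0.024
grip_force: 19.8
```

```bash
python3 k.py
```

```text
t 13.35 sharp xy 0.0039 -0.1036 z 0.0341 yaw 0.153 f [-1.6 -0.5  0.7] m [-0.113  0.111  0.09 ] grip 0.024 19.7580224275589 q6 -0.249
```

servo_tool(
  moves="0 -0.002 0 0.7 0.015;0 -0.004 0 1.4 0.015;0 -0.0045 0 2.1 0.015;0 -0.0045 0 2.1 0.015;0 -0.0045 0 2.1 0.015",
  grip_force=30,
)

```text
time: 13.77
position: [0.5648, 0.0557, 0.0344]
tool_rot: [0.665, 0.747, 0.0, 0.001]
ft_force: [1.5, 0.8, 0.7]
grip_width: 0.0237
grip_force: 29.6
```

```bash
python3 k.py
```

```text
t 13.77 sharp xy 0.0007 -0.1039 z 0.0344 yaw 0.1157 f [1.5 0.8 0.7] m [ 0.076 -0.248 -0.08 ] grip 0.0237 29.592362344264984 q6 -0.215
```

Now push against the fence and check where the resultant force acts.

servo_tool(
  moves="0 0.0005 0 0 0.015;0 0.001 0 0 0.015;0 0.0015 0 0 0.015;0 0.002 0 0 0.015;0 0.002 0 0 0.015;0 0.002 0 0 0.015",
)

```text
time: 14.27
position: [0.5654, 0.056, 0.0341]
tool_rot: [0.665, 0.747, -0.0, -0.001]
ft_force: [-1.3, -0.5, 1.4]
grip_width: 0.0241
grip_force: 29.7
```

```bash
python3 k.py
```

```text
t 14.27 sharp xy 0.0013 -0.1037 z 0.0341 yaw 0.1164 f [-1.3 -0.5  1.4] m [-0.138  0.17   0.05 ] grip 0.0241 29.67538833618164 q6 -0.214
```

servo_tool(
  moves="0 0.001 0 0.3 0.015;0 0.001 0 0.6 0.015;0 0.0015 0 0.6 0.015;0 0.0015 0 0.6 0.015;0 0.0015 0 0.6 0.015",
)

```text
time: 14.68
position: [0.5657, 0.0561, 0.0338]
tool_rot: [0.668, 0.744, -0.001, -0.001]
ft_force: [-4.9, -1.5, 1.5]
grip_width: 0.0236
grip_force: 29.9
```

```bash
python3 k.py
```

```text
t 14.68 sharp xy 0.0016 -0.1036 z 0.0338 yaw 0.1064 f [-4.9 -1.5  1.5] m [-0.29   0.745  0.3  ] grip 0.0236 29.874334037303925 q6 -0.203
```

servo_tool(
  moves="0 -0.0005 0 0.3 0.015;0 -0.0005 0 0.6 0.015;0 -0.0005 0 0.6 0.015;0 -0.0005 0 0.6 0.015",
)

```text
time: 15.02
position: [0.5652, 0.0561, 0.0339]
tool_rot: [0.672, 0.74, -0.001, -0.001]
ft_force: [-5.4, -2.7, 0.9]
grip_width: 0.0237
grip_force: 29.9
```

```bash
python3 k.py
```

```text
t 15.02 sharp xy 0.0012 -0.1035 z 0.0339 yaw 0.0959 f [-5.4 -2.7  0.9] m [-0.265  0.818  0.323] grip 0.0237 29.944867193698883 q6 -0.193
```

```bash
cat > e.py <<'E'
from k import *
def W(x,y,z): return np.r_[S+x*X+y*Y,z]
def edge(v=0):
    m=cams.camera_model('wrist'); i=cams.camera('wrist'); g=cv2.cvtColor(i,cv2.COLOR_BGR2GRAY).astype(float); r_=[]
    for yy in np.arange(-.054,.032,.003):
        c=proj('wrist',[W(-.015,yy,.063)],m)[0]; x0=int(c[0]);y=int(round(c[1]))
        if y<2 or y>235: continue
        r=cv2.GaussianBlur(g[y-1:y+2].mean(0)[None],(5,1),0)[0]; d=np.diff(r)[x0-9:x0+9]
        k=min(max(d.argmax(),1),16);a,b,e=d[k-1:k+2]
        if d[k]<5: continue
        q=plane('wrist',[(x0-9+k+.5*(a-e)/(a-2*b+e)+.5,y)],.063,m)[0,:2]-S; r_.append((q@X,q@Y))
    r_=np.array(r_)
    for _ in range(8):
        a,b=np.polyfit(r_[:,1],r_[:,0],1); e=r_[:,0]-a*r_[:,1]-b
        if abs(e).max()<.0006: break
        r_=np.delete(r_,abs(e).argmax(),0)
    print('edge n',len(r_),'y',r_[:,1].min().round(3),r_[:,1].max().round(3),'rel yaw',-np.arctan(a).round(4),'edge x at -.05',(b-.05*a).round(4),'at 0',b.round(4))
    return r_
if __name__=='__main__': st();print(edge().round(4).tolist())
E
python3 e.py
```

```text
t 15.02 sharp xy 0.0012 -0.1035 z 0.0339 yaw 0.0959 f [-5.4 -2.7  0.9] m [-0.265  0.818  0.323] grip 0.0237 29.944867193698883 q6 -0.193
edge n 16 y -0.054 0.009 rel yaw 0.0284 edge x at -.05 -0.0142 at 0 -0.0156
[[-0.0141, -0.0538], [-0.0141, -0.0508], [-0.0143, -0.0482], [-0.0145, -0.0452], [-0.0146, -0.0422], [-0.0145, -0.0393], [-0.0146, -0.0358], [-0.0147, -0.0329], [-0.0148, -0.03], [-0.0148, -0.0272], [-0.0146, -0.0239], [-0.015, -0.0211], [-0.0151, -0.0178], [-0.0152, -0.0151], [-0.0154, -0.0119], [-0.016, 0.0089]]
```

```bash
python3 - <<'E'
from k import *
for f in ('w6','w7'):
    m=np.load(f+'.npy',allow_pickle=True).item(); g=cv2.cvtColor(cv2.imread(f'pics/{f}.png'),cv2.COLOR_BGR2GRAY).astype(float)
    g=cv2.GaussianBlur(g,(5,5),0)
    for nm,xs,s in (('front',-.052,-1),('back',.078,1)):
        pts=[]
        for yy in np.arange(-.10,.09,.003):
            c=proj('wrist',[np.r_[S+xs*X+yy*Y,.014]],m)[0];y=int(round(c[1]));x0=int(c[0])
            if y<3 or y>225: continue
            d=s*np.diff(g[y])[x0-16:x0+16];k=min(max(d.argmax(),1),29)
            if d[k]<8: continue
            a,b,e=d[k-1:k+2]; pts.append((x0-16+k+.5+.5*(a-e)/(a-2*b+e),y))
        if len(pts)<6: print(f,nm,len(pts));continue
        P=plane('wrist',pts,.014,m)[:,:2]-S; P=np.c_[P@X,P@Y]
        for _ in range(25):
            a,b=np.polyfit(P[:,1],P[:,0],1);e=P[:,0]-a*P[:,1]-b
            if abs(e).max()<.0008 or len(P)<8:break
            P=np.delete(P,abs(e).argmax(),0)
        print(f,nm,len(P),'y',P[:,1].min().round(3),P[:,1].max().round(3),'rel yaw',-np.arctan(a).round(4),'x0',b.round(4))
E
```

```text
w6 front 53 y -0.1 0.056 rel yaw 0.0079 x0 -0.0529
w6 back 62 y -0.1 0.083 rel yaw 0.0076 x0 0.0758
w7 front 50 y -0.085 0.089 rel yaw 0.0074 x0 -0.0527
w7 back 60 y -0.088 0.089 rel yaw 0.0081 x0 0.0762
```

Base edges give the sharpener's true yaw as 0.124, so the knife is about 0.02 rad off. The round handle pivoted in the light grip. I'll firm up the grip, back off, rotate clear of the fence, then press gently.

servo_tool(
  moves="0 0 0 0 0.012;0 0 0 0 0.012;0 -0.002 0 0 0.012;0 -0.0035 0 0 0.012;0 -0.0035 0 0.6 0.012;0 -0.0035 0 1.2 0.012;0 -0.0035 0 1.2 0.012;0 -0.0035 0 1.2 0.012",
  grip_force=60,
)

```text
time: 15.73
position: [0.5637, 0.0561, 0.0344]
tool_rot: [0.68, 0.733, 0.0, 0.0]
ft_force: [-2.6, 3.0, 2.8]
grip_width: 0.0235
grip_force: 59.9
```

```bash
sed -i 's/^psi=.1166/psi=.1243/' k.py; python3 e.py | head -2
```

```text
t 15.73 sharp xy -0.0011 -0.1034 z 0.0344 yaw 0.0749 f [-2.6  3.   2.8] m [0.452 0.359 0.576] grip 0.0235 59.94624853134155 q6 -0.173
edge n 16 y -0.054 0.009 rel yaw 0.0035 edge x at -.05 -0.0151 at 0 -0.0153
```

servo_tool(
  moves="0 0 0 -0.3 0.012;0 0 0 -0.6 0.012;0 0 0 -0.6 0.012",
)

```text
time: 16.03
position: [0.5638, 0.0559, 0.0343]
tool_rot: [0.677, 0.736, 0.0, 0.0]
ft_force: [-2.4, 3.1, 1.5]
grip_width: 0.0236
grip_force: 59.7
```

```bash
python3 e.py | head -2
```

```text
t 16.03 sharp xy -0.001 -0.1035 z 0.0343 yaw 0.0841 f [-2.4  3.1  1.5] m [0.53  0.23  0.271] grip 0.0236 59.67022240161896 q6 -0.183
edge n 17 y -0.054 0.012 rel yaw 0.0022 edge x at -.05 -0.0151 at 0 -0.0152
```

servo_tool(
  moves="0.0005 0 0 -0.3 0.012;0.0008 -0.0003 0 -0.5 0.012;0.0008 -0.0003 0 -0.5 0.012",
)

```text
time: 16.33
position: [0.5641, 0.0559, 0.0344]
tool_rot: [0.673, 0.739, 0.0, 0.001]
ft_force: [-1.5, 0.0, 0.9]
grip_width: 0.0233
grip_force: 59.5
```

```bash
python3 e.py | head -2
```

```text
t 16.33 sharp xy -0.0008 -0.1036 z 0.0344 yaw 0.093 f [-1.5  0.   0.9] m [-0.035  0.106  0.014] grip 0.0233 59.54822838306427 q6 -0.19
edge n 16 y -0.054 0.009 rel yaw 0.0017 edge x at -.05 -0.0151 at 0 -0.0152
```

Loads are near zero and the blade is flush, with a relative yaw of 0.002. I'll lower the grip force, then open.

servo_tool(
  moves="0 0 0 0 0.012;0 0 0 0 0.012;0 0 0 0 0.012",
  grip_force=5,
)

```text
time: 16.63
position: [0.5639, 0.056, 0.0343]
tool_rot: [0.673, 0.739, 0.0, 0.001]
ft_force: [-0.5, -1.7, 0.7]
grip_width: 0.0244
grip_force: 5.0
```

servo_tool(
  moves="0 0 0 0 0.025;0 0 0 0 0.027;0 0 0 0 0.029;0 0 0 0 0.032;0 0 0 0 0.04;0 0 0 0 0.05;0 0 0 0 0.05;0 0 0 0 0.05",
)

```text
time: 17.3
position: [0.5632, 0.0566, 0.0342]
tool_rot: [0.673, 0.739, 0.0, -0.0]
ft_force: [0.5, 0.2, -0.3]
grip_width: 0.0476
grip_force: 0.0
```

```bash
python3 e.py | head -2
```

```text
t 17.3 sharp xy -0.0016 -0.1028 z 0.0342 yaw 0.0934 f [ 0.5  0.2 -0.3] m [ 0.019 -0.103  0.004] grip 0.0476 0.0 q6 -0.191
edge n 16 y -0.054 0.009 rel yaw -0.0005 edge x at -.05 -0.0151 at 0 -0.015
```

servo_tool(
  moves="0 0 -0.03 0 0.05;0 0 -0.07 0 0.05;0 0 -0.11 0 0.05;0 0 -0.15 0 0.05;0 0 -0.165 -7 0.05;0 0 -0.165 -14 0.05;0 0 -0.165 -21 0.05;0 0 -0.165 -28 0.05;0 0 -0.165 -35 0.05;0 0 -0.165 -42 0.05",
)

```text
time: 18.18
position: [0.563, 0.0566, 0.1993]
tool_rot: [0.361, 0.933, 0.0, -0.0]
ft_force: [-1.2, 0.2, 1.6]
grip_width: 0.0501
grip_force: 0.0
```

```bash
python3 - <<'E'
from k import *
st(); delta([.5522,.1590,.19],np.radians(52.3))
m=cams.camera_model('wrist'); np.save('w8.npy',m,allow_pickle=True); i=cams.camera('wrist');cv2.imwrite('pics/w8.png',i)
hsv=cv2.cvtColor(i,cv2.COLOR_BGR2HSV)
c=proj('wrist',[[.5522,.159,.163]],m)[0]; print(c)
E
```

```text
t 18.18 sharp xy -0.0018 -0.1028 z 0.1993 yaw 0.8324 f [-1.2  0.2  1.6] m [ 0.024 -0.157  0.052] grip 0.0501 0.0 q6 -0.93
shift [0.0769 0.0685 0.0094] spin -4.6 q6 -0.93
[382.65700779 115.90911719]
```

```bash
python3 - <<'E'
from k import *
m=np.load('w8.npy',allow_pickle=True).item(); i=cv2.imread('pics/w8.png'); hsv=cv2.cvtColor(i,cv2.COLOR_BGR2HSV)
b=np.array([np.cos(-.658),np.sin(-.658)]); 
q=proj('wrist',[np.r_[np.array([.5522,.159])+t*b,.163] for t in (-.042,0,.042)],m); print(q.round(1).tolist())
M=np.zeros(i.shape[:2],np.uint8); poly=cv2.convexHull(np.concatenate([q+[dx,dy] for dx in(-22,22) for dy in (-22,22)]).astype(np.int32)); R=np.zeros_like(M);cv2.fillConvexPoly(R,poly,255)
v=hsv[...,2];print([hsv[int(p[1]),int(p[0])].tolist() for p in q])
M=((hsv[...,1]<35)&(v>105)&(v<200)&(R>0)).astype(np.uint8)*255
M=cv2.morphologyEx(M,cv2.MORPH_OPEN,np.ones((7,7)))
cs=max(cv2.findContours(M,0,2)[0],key=cv2.contourArea); r=cv2.minAreaRect(cs);print(r)
P=plane('wrist',cv2.boxPoints(r),.163,m);print(P.mean(0).round(4),[np.linalg.norm(P[k]-P[k-1]).round(4) for k in range(4)],[np.degrees(np.arctan2(*(P[k]-P[k-1])[[1,0]])).round(1) for k in range(4)])
l=cv2.fitLine(cs,cv2.DIST_L2,0,.01,.01).ravel();P=plane('wrist',[l[2:]-40*l[:2],l[2:]+40*l[:2]],.163,m);print('line ang',np.degrees(np.arctan2(*(P[1]-P[0])[[1,0]])))
E
```

```text
[[382.2, 50.9], [382.7, 115.9], [382.7, 175.5]]
[[105, 22, 92], [168, 7, 183], [20, 16, 190]]
((386.5, 112.5), (123.0, 27.0), 90.0)
[0.5537 0.1615 0.163 ] [np.float64(0.0828), np.float64(0.0181), np.float64(0.0831), np.float64(0.0199)] [np.float64(141.6), np.float64(48.6), np.float64(-37.2), np.float64(-132.1)]
line ang 139.57757467966726
```

servo_tool(
  moves="0.026 0.023 0 -4.2 0.05;0.052 0.046 0 -4.2 0.05;0.077 0.0685 0 -4.2 0.05;0.077 0.0685 0 -4.2 0.05;0.077 0.0685 0 -4.2 0.05",
)

```text
time: 18.65
position: [0.5524, 0.1605, 0.1991]
tool_rot: [0.329, 0.944, -0.0, -0.0]
ft_force: [0.4, -0.5, -0.1]
grip_width: 0.0501
grip_force: 0.0
```

```bash
python3 - <<'E'
from k import *
st(); delta([.5523,.1590,.125],np.radians(51.9))
E
```

```text
t 18.65 sharp xy 0.0006 0.0017 z 0.1991 yaw 0.9013 f [ 0.4 -0.5 -0.1] m [ 0.009 -0.186 -0.028] grip 0.0501 0.0 q6 -0.812
shift [-0.0009 -0.0012  0.0741] spin -0.26 q6 -0.812
```

servo_tool(
  moves="-0.001 -0.001 0.03 0 0.05;-0.001 -0.001 0.06 0 0.05;-0.001 -0.001 0.074 0 0.05;-0.001 -0.001 0.074 0 0.05;-0.001 -0.001 0.074 0 0.02;-0.001 -0.001 0.074 0 0.02;-0.001 -0.001 0.074 0 0.015;-0.001 -0.001 0.074 0 0.015;-0.001 -0.001 0.074 0 0.015;-0.001 -0.001 0.074 0 0.015",
  grip_force=10,
)

```text
time: 19.48
position: [0.5536, 0.1577, 0.126]
tool_rot: [0.329, 0.944, 0.0, 0.001]
ft_force: [0.1, -0.2, -0.4]
grip_width: 0.0192
grip_force: 0.0
```

servo_tool(
  moves="0 0 0 0 0.005;0 0 0 0 0.005;0 0 0 0 0.005;0 0 0 0 0.005",
  grip_force=60,
)

```text
time: 19.82
position: [0.5531, 0.1575, 0.1256]
tool_rot: [0.329, 0.944, -0.0, 0.0]
ft_force: [-1.6, -1.6, 3.8]
grip_width: 0.0113
grip_force: 60.0
```

```bash
python3 k.py
```

```text
t 19.82 sharp xy 0.0009 -0.0014 z 0.1256 yaw 0.9 f [-1.6 -1.6  3.8] m [-0.221  0.039  0.042] grip 0.0113 60.00196248292923 q6 -0.816
```

servo_tool(
  moves="0 0 0.0002 5 0.005;0 0 0.0004 10 0.005;0 0 0.0006 15 0.005;0 0 0.0008 20 0.005;0 0 0.001 25 0.005;0 0 0.0012 30 0.005",
)

```text
time: 20.32
position: [0.5522, 0.1568, 0.1244]
tool_rot: [0.563, 0.826, -0.001, -0.0]
ft_force: [-2.7, -3.5, 5.8]
grip_width: 0.0112
grip_force: 60.2
```

```bash
python3 k.py
```

```text
t 20.32 sharp xy -0.0 -0.002 z 0.1244 yaw 0.3742 f [-2.7 -3.5  5.8] m [-0.511  0.372  0.433] grip 0.0112 60.1784735172987 q6 -0.29
```

servo_tool(
  moves="0 0 0.0002 5 0.005;0 0 0.0004 10 0.005;0 0 0.0006 15 0.005;0 0 0.0008 20 0.005;0 0 0.001 25 0.005;0 0 0.0012 30 0.005",
)

```text
time: 20.82
position: [0.5512, 0.1567, 0.1233]
tool_rot: [0.758, 0.652, -0.002, -0.0]
ft_force: [-4.8, -2.9, 7.4]
grip_width: 0.0114
grip_force: 60.2
```

```bash
python3 k.py
```

```text
t 20.82 sharp xy -0.0011 -0.002 z 0.1233 yaw -0.1493 f [-4.8 -2.9  7.4] m [-0.505  0.674  0.36 ] grip 0.0114 60.17983155325055 q6 0.234
```

servo_tool(
  moves="0 0 0.0002 5 0.005;0 0 0.0004 10 0.005;0 0 0.0006 15 0.005;0 0 0.0008 20 0.005;0 0 0.001 25 0.005;0 0 0.0012 30 0.005",
)

```text
time: 21.32
position: [0.5502, 0.1571, 0.1221]
tool_rot: [0.901, 0.434, -0.003, -0.0]
ft_force: [-5.5, -2.0, 10.0]
grip_width: 0.0114
grip_force: 60.2
```

```bash
python3 k.py
```

```text
t 21.32 sharp xy -0.002 -0.0015 z 0.1221 yaw -0.6731 f [-5.5 -2.  10. ] m [-0.346  1.014  0.366] grip 0.0114 60.1769826002419 q6 0.758
```

servo_tool(
  moves="0 0 0.0002 5 0.005;0 0 0.0004 10 0.005;0 0 0.0006 15 0.005;0 0 0.0008 20 0.005;0 0 0.0009 25 0.005;0 0 0.001 30 0.005",
)

```text
time: 21.82
position: [0.5496, 0.1579, 0.1211]
tool_rot: [0.983, 0.186, -0.003, -0.0]
ft_force: [-6.5, -0.3, 9.5]
grip_width: 0.0116
grip_force: 60.2
```

```bash
python3 k.py
```

```text
t 21.82 sharp xy -0.0025 -0.0006 z 0.1211 yaw -1.1968 f [-6.5 -0.3  9.5] m [0.094 1.136 0.418] grip 0.0116 60.23722702637315 q6 1.281
```

servo_tool(
  moves="0 0 0.0002 5 0.005;0 0 0.0004 10 0.005;0 0 0.0006 15 0.005;0 0 0.0008 20 0.005;0 0 0.0009 25 0.005;0 0 0.001 30 0.005",
)

```text
time: 22.32
position: [0.5494, 0.1589, 0.1201]
tool_rot: [0.997, -0.075, -0.004, -0.0]
ft_force: [-6.8, 3.2, 8.9]
grip_width: 0.0113
grip_force: 60.3
```

```bash
python3 k.py
```

```text
t 22.32 sharp xy -0.0026 0.0004 z 0.1201 yaw -1.7204 f [-6.8  3.2  8.9] m [0.548 1.171 0.512] grip 0.0113 60.320438565686345 q6 1.804
```

servo_tool(
  moves="0 0 0.0002 5 0.005;0 0 0.0004 10 0.005;0 0 0.0006 15 0.005;0 0 0.0008 20 0.005;0 0 0.0009 25 0.005;0 0 0.001 30 0.005",
)

```text
time: 22.82
position: [0.5498, 0.1598, 0.1191]
tool_rot: [0.944, -0.33, -0.003, -0.0]
ft_force: [-6.7, 5.0, 7.9]
grip_width: 0.0114
grip_force: 60.4
```

```bash
python3 k.py
```

```text
t 22.82 sharp xy -0.0021 0.0013 z 0.1191 yaw -2.2442 f [-6.7  5.   7.9] m [1.012 1.046 0.649] grip 0.0114 60.4225586168468 q6 2.328
```

Torque has risen about 0.27 N m over running free (0.36 to 0.65), so the clamp is snug. Letting go.

servo_tool(
  moves="0 0 0 0 0.005;0 0 0 0 0.02;0 0 0 0 0.035;0 0 0 0 0.05;0 0 0 0 0.05;0 0 0 0 0.05;0 0 0 0 0.05;0 0 0 0 0.05;0 0 -0.03 0 0.05;0 0 -0.06 0 0.05",
)

```text
time: 23.65
position: [0.5514, 0.1573, 0.1773]
tool_rot: [0.944, -0.329, -0.003, 0.001]
ft_force: [0.0, -0.3, 0.6]
grip_width: 0.0491
grip_force: 0.0
```

servo_tool(
  moves="0 0 -0.03 0 0.05;0 0 -0.06 0 0.05;0 0 -0.06 7 0.05;0 0 -0.06 7 0.05;0 0 -0.06 7 0.05",
)

```text
time: 24.07
position: [0.5527, 0.1575, 0.2385]
tool_rot: [0.923, -0.385, -0.0, 0.0]
ft_force: [-1.3, -0.0, -0.1]
grip_width: 0.0501
grip_force: 0.0
```

```bash
python3 - <<'E'
from k import *
st()
i=cams.camera('wrist'); cv2.imwrite('pics/w9.png',i); m=cams.camera_model('wrist')
hsv=cv2.cvtColor(i,cv2.COLOR_BGR2HSV)
print('heel, handle px',proj('wrist',[np.r_[S-.055*Y,.063],np.r_[S-.112*Y,.068],np.r_[S+.06*Y,.063]],m).round(0).tolist())
t=cams.camera('top'); cv2.imwrite('pics/t9.png',t); hsv=cv2.cvtColor(t,cv2.COLOR_BGR2HSV)
c=proj('top',[np.r_[S-y*Y,.066] for y in (.07,.112,.16,.175)]); print(c.round(1).tolist(),[hsv[int(p[1]+.5),int(p[0]+.5)].tolist() for p in c])
E
```

```text
t 24.07 sharp xy 0.0005 -0.0013 z 0.2385 yaw -2.3614 f [-1.3 -0.  -0.1] m [0.074 0.067 0.007] grip 0.0501 0.0 q6 2.445
heel, handle px [[313.0, 149.0], [346.0, 108.0], [254.0, 224.0]]
[[231.2, 197.1], [247.3, 194.8], [265.8, 192.1], [271.6, 191.3]] [[8, 75, 51], [9, 112, 59], [8, 72, 39], [12, 25, 104]]
```

```bash
python3 - <<'E'
from k import *
i=cv2.imread('pics/w9.png'); m=cams.camera_model('wrist'); hsv=cv2.cvtColor(i,cv2.COLOR_BGR2HSV)
R=np.zeros(i.shape[:2],np.uint8); cv2.fillConvexPoly(R,cv2.convexHull(proj('wrist',[np.r_[S+x*X+y*Y,.066] for x in(-.025,.025) for y in(-.065,-.175)],m).astype(np.int32)),255)
M=((hsv[...,1]>90)&(hsv[...,2]<140)&((hsv[...,0]<20)|(hsv[...,0]>170))&(R>0)).astype(np.uint8)*255
cs=max(cv2.findContours(M,0,2)[0],key=cv2.contourArea); P=plane('wrist',cs.reshape(-1,2),.0655,m)[:,:2]-S; P=np.c_[P@X,P@Y].astype(np.float32)
r=cv2.minAreaRect(P*1000);print(r)
E
```

```text
((-1.0552806854248047, -117.95659637451172), (96.33756256103516, 23.743610382080078), 89.68744659423828)
```

```bash
python3 -c "
from rig import job
print(job.hand_in())"
```

```text
the job is handed in; nothing more can be done
None
```

I clamped the knife flat and flush to the fence with the handle out to the right, tightened it about 0.27 N m above free running, let go and handed in at about 24 s; the result wasn't reported.

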